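# Draw the printing plate out to its stop and lock it

### The job

Get the cap printer's plate holder ready: draw the thin green printing plate out from under the blue dust hood by pressing down on its top with the fingertips and sliding it along its guides, until it clicks home against the front stop. Then swing the lever with the red knob in until it is fully closed, its tooth in the plate's side notch, and let go. The coating marks easily, so never push on the plate with more than 25 N; do not lift it, and leave the other things on the bench where they are.

Things in the scene. Friction and masses are not known exactly. Their poses are not given: they have to be found in the camera images.
- print_jig: Plate holder screwed to the bench ('the jig'): pale aluminium base 305x150 mm, its bed (slideway) 6 mm above the bench. Origin at bench height on the channel's centreline; x runs along the channel from front stop to hood, y left, z up. Steel rails along the channel at y +-43 to +-55 mm, top z 14 mm; their lips overhang at z 11 to 14 mm, leaving 77 mm open between them.
- stop_face (a point): Middle of the front stop's inner face, at bed height, jig x = -130 mm: a dark steel bar across the near end of the channel, top 13 mm above the bench. The plate's front edge ends against it.
- hood_edge (a point): Middle of the top near edge of the blue dust hood, jig x = 15 mm, 31 mm above the bench. The hood covers the channel from here to x = 148 mm, 120 mm wide; the plate passes under it.
- print_plate: Green-coated steel plate 150 (x) x 84 (y) x 3 mm, flat top with pale rings; origin mid-underside, axes as the jig's. Lies on the bed under the lips, rear end under the hood, front edge at its x = -75 mm; home at jig x = -55 mm, z 6 mm: 45 to 95 mm to slide. Grippy top, slick bed: follows fingertips pressing 12 to 20 N, at the stop they just slip. Last 15 mm resist by 6 N.
- plunger (a joint): Spring plunger in the left rail near the stop (round steel nose, brass and black housing). Value: how far its nose is pushed back, m: 0 free, 0.002 to 0.004 while riding on the plate's edge over the last 15 mm, under 0.001 once it has clicked in the notch, where it draws the plate to the stop.
- pawl (a joint): Flat steel locking lever right of the channel. Angle, rad: 0 closed (along the right rail, pointing to the hood, its tooth through the rail in the plate's right notch); grows as it swings outward, clockwise from above, to 1.3; starts 0.55 to 0.95. Stays where left (0.05 N m friction). If the plate is not home the tooth meets its edge and the lever stops short, at 0.05 to 0.11.
- pawl_pivot (a point): The lever's upright pivot, at bed height, jig x = -125 mm, y = -64 mm.
- pawl_knob (a point): Centre of the top of the lever's upright red knob: 14 mm across, 30 mm tall, top 45 mm above the bench, 84 mm from the pivot. Closed, it stands at jig x = -41 mm, y = -64 mm.
- cap_a: yellow screw cap lying on the bench, 65 mm across, 31 mm high; leave it alone. Origin at the centre of its underside
- cap_b: a second yellow cap, the same; leave it alone. Origin at the centre of its underside
- cap_c: a third yellow cap, the same; leave it alone. Origin at the centre of its underside
- tally: small white metal hand tally counter with a push button and a finger ring, 48x72x34 mm; leave it alone. Origin at the centre of its underside
- desiccant: small white and blue desiccant canister standing on the bench, 18 mm across, 22 mm high; leave it alone. Origin at the centre of its underside

How it is judged:
By the outcome, as a careful person would: the job done as asked, in the order asked, and still so for the second after the job is handed in, with the robot touching nothing.
It also fails if it takes over 58 s, if anything falls off the work surface, if the arm or the gripper's body presses on something with over 40 N, if the wrist force passes 120 N, or if a joint passes its speed limit or range.

### The arm

A 7-joint arm with a two-finger parallel gripper is mounted at the origin on a cart in front of the work surface, level with it; the furniture and walls round the work are solid. World frame = base frame: x ahead of the robot, y to its left, z up, the work surface at z = 0. Lengths are in mm, angles in rad, forces in N, time in s.
With the tool pointing down it reaches from about 400 to 750 mm from the base axis. Payload 19.5 kg.
Tool frame: the origin (TCP) lies on the centre line of the jaws, within the pads' length; the fingertips stand 8 mm ahead of it and the grasp point (between the pads) lies 11 mm behind it; z points along the fingers, y is the line along which they close (so a half turn about z gives the same grasp; the last joint's range is limited). The gripper opens to 85 mm and grips with 20 to 120 N. Pads are 22 mm wide; open, the fingers measure 114 mm over their backs; the gripper's body (76 mm by 85 mm) begins 54 mm behind the grasp point. The pads swing forward as they close: fully open they stand 13 mm farther back than shut.
Start: joints at [1.213, 0.707, -0.028, 1.485, 0.022, 0.951, -0.075], TCP at [178.575, -546.541, 239.268] pointing down, gripper open.
Joint ranges: [-2.71, 2.71], [-0.32, 2.16], [-1.57, 1.52], [0, 2.45], [-1.46, 4.6], [0, 2.02], [-2.83, 2.83]. Speed limits (rad/s): [1.89, 1.89, 2.57, 2.57, 3.01, 3.01, 3.01].

### API

Orientations are given as a unit quaternion [x, y, z, w].
In Python, from plant import readout, grab_frame, finish_job gives the robot as it stands.
- The arm moves only by the tool play_rows, never from a script. Its argument "increments" is a list of rows, each a list of 2 entries, a list of its own where there are three numbers: the shift along the tool's x, y, z in cm, then the turn, a rotation vector about the tool's x, y, z in rad. In form: [[[tx, ty, tz], [ax, ay, az]], ...]. A call has 1 to 12 rows; each row is the pose to reach, as a shift and turn from the pose commanded when the call began, along the tool's axes at that moment; what a row does not reach only later rows make up. A row lasts 1/12 s, in which the tool goes at most 41.7 mm and 7.16 degrees, less where a joint would pass 70% of its speed; a pose out of reach is approached as far as the arm can. A call with a gripper value outside its range is refused whole. "claw" is the closure, from -1 (fully open) to 1 (shut), set as the call begins (left out, the last holds). The fingers move at their own pace and stop on an object; "squeeze" is the grip in N (left out, the last holds). Time passes only in rows, so rows that repeat a pose let the fingers close. It gives the time, the measured TCP pose, the force, the opening and the grip force at its end, in the units of the state.
- readout.get_state(): the state, without advancing time (a new reading comes with each control period).
- grab_frame(name): name is "side" or "top"; returns a dict with "image" (480x640x3 uint8, red, green, blue), "mtx" (3x3 intrinsics, pixels), "xyz" and "orientation" of the camera in the world. Camera axes: x right, y up, looking along -z (the intrinsics and any distortion apply to the point x, -y, -z); pixel columns grow to the right and rows downward; lengths in mm; the calibration is good to about 2 mm. A picture is of the moment at which its call begins. There is no depth.
- finish_job(): hands the job in; it is judged then, once.
The state is a dict: "time_s": time; "joints": joint angles; "qd": joint speeds; "joint_torque": joint torques, N m; "eef_pos": TCP position; "eef_rot": TCP orientation; "contact_force": force on the tool from outside, world axes, zero at the start; "moment": the same for the moment, N m; "finger_gap": opening from 0.0 (shut) to 1.0 (fully open); "finger_force": force on a finger pad.
Only numpy, scipy, OpenCV 4.12 (cv2) and the standard library are available. Lean on these libraries where they do the work, as an engineer would, in place of code of your own. Each camera call takes 0.05 s, during which the arm holds its last target. There are 200 camera calls.

## Working session

There is one attempt and no reset: what is moved stays moved. The work goes in short steps, Python scripts to look and compute and a tool call to move; the robot and the scene stay as the last step left them, time stands still between calls to the robot, and variables do not carry over. Pictures are saved under pics/ and viewed, at most 10 in all, crops included, and the job is handed in when it is done.

Besides the shell and the picture viewer there is one more tool, called after ">>>" by a JSON object that holds its "method" and its "body", one argument or row to a line. play_rows: Moves the arm, as the interface text tells. Its arguments: {"type":"object","properties":{"increments":{"type":"array","items":{"type":"array"}},"claw":{"type":"number"},"squeeze":{"type":"number"}},"required":["increments"]}

```bash
mkdir -p pics; ls; cat > h.py <<'E'
import numpy as np, cv2, json
from scipy.spatial.transform import Rotation as R
from plant import readout, grab_frame, finish_job
def ray(f,u,v):
    d=np.linalg.inv(np.array(f["mtx"]))@[u,v,1]; d=d*[1,-1,-1]
    return np.array(f["xyz"]),R.from_quat(f["orientation"]).apply(d)
def onz(f,u,v,z):
    o,d=ray(f,u,v); return o+d*(z-o[2])/d[2]
def proj(f,p):
    c=R.from_quat(f["orientation"]).inv().apply(np.array(p)-f["xyz"])*[1,-1,-1]
    q=np.array(f["mtx"])@c; return q[:2]/q[2]
def save(f,n): cv2.imwrite(n,cv2.cvtColor(f["image"],cv2.COLOR_RGB2BGR))
E
python3 - <<'E'
from h import *
import pickle
for n in("top","side"):
    f=grab_frame(n); save(f,f"pics/{n}0.png"); pickle.dump(f,open(n+"0.pkl","wb")); print({k:v for k,v in f.items() if k!="image"})
print(readout.get_state())
E
```

```text
pics
{'mtx': array([[472.11845016,   0.        , 320.0703881 ],
       [  0.        , 472.11845016, 236.47644243],
       [  0.        ,   0.        ,   1.        ]]), 'xyz': array([403.75058411, 233.55361243, 979.51422615]), 'orientation': array([ 0.0456723 , -0.03602932, -0.70248626,  0.70931586])}
{'mtx': array([[507.26827742,   0.        , 318.21861698],
       [  0.        , 507.26827742, 247.10456481],
       [  0.        ,   0.        ,   1.        ]]), 'xyz': array([ 424.66052144, -603.69785802,  440.01721692]), 'orientation': array([ 0.54559   , -0.02464603, -0.05732778,  0.83572582])}
{'time_s': 0.1, 'joints': array([ 1.2133013 ,  0.70706271, -0.027618  ,  1.48491541,  0.02197574,
        0.95090715, -0.07548934]), 'qd': array([-0.00032394, -0.00081142,  0.00110556, -0.00147559, -0.00071087,
        0.0014219 , -0.00076051]), 'joint_torque': array([ 2.10524595e-03, -8.84284115e+01,  1.23638090e+00, -2.36450207e+01,
        1.69380329e-02,  5.13955514e-03,  8.70601912e-05]), 'eef_pos': array([ 178.51869097, -546.35694311,  238.87026355]), 'eef_rot': array([ 9.87560264e-01,  1.57240197e-01, -8.24866759e-05, -4.88744723e-04]), 'contact_force': array([-0.13374002,  0.06810965,  0.51299183]), 'moment': array([-0.01421818,  0.01340023,  0.03284465]), 'finger_force': 0.0, 'finger_gap': 1.0003005023536196}
```

View pics/top0.png

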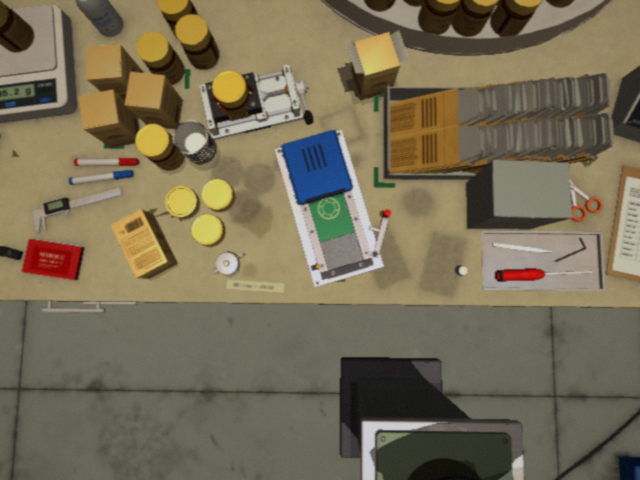

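View pics/side0.png

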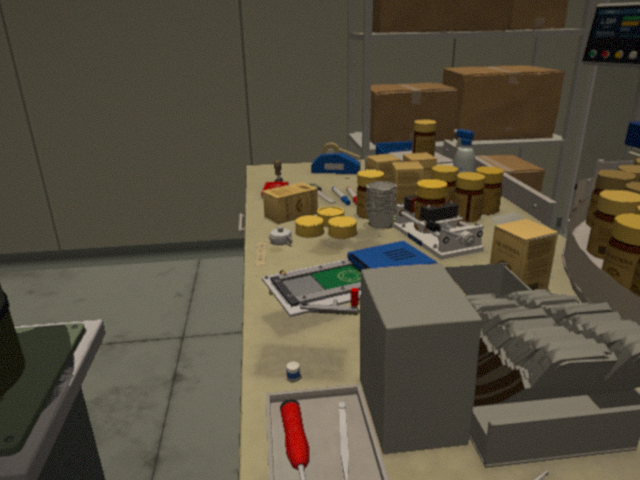

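The top view shows the jig at (275–383, 130–287), with the blue hood at (318,165), the green plate at (328,215), the red knob at (388,212) and the stop near (345,272). In the side view the knob is at (355,297). I'll enlarge the jig and measure by colour.

```bash
python3 - <<'E'
from h import *
import pickle
f=pickle.load(open("top0.pkl","rb")); g=pickle.load(open("side0.pkl","rb"))
im=f["image"][120:300,260:410]
cv2.imwrite("pics/crop.png",cv2.cvtColor(cv2.resize(im,None,fx=3.3,fy=3.3,interpolation=cv2.INTER_CUBIC),cv2.COLOR_RGB2BGR))
def blobs(fr,lo,hi,roi):
    hsv=cv2.cvtColor(fr["image"],cv2.COLOR_RGB2HSV); m=cv2.inRange(hsv,lo,hi)
    k=np.zeros_like(m); x0,y0,x1,y1=roi; k[y0:y1,x0:x1]=m[y0:y1,x0:x1]
    cs,_=cv2.findContours(k,0,2); return max(cs,key=cv2.contourArea)
roi=(260,120,410,300)
b=blobs(f,(100,100,40),(125,255,255),roi); r=cv2.minAreaRect(b); print("hood px",r)
for p in cv2.boxPoints(r): print(p,onz(f,*p,31)[:2].round(1))
gr=blobs(f,(45,80,40),(90,255,255),roi); r=cv2.minAreaRect(gr); print("plate",r)
for p in cv2.boxPoints(r): print(p,onz(f,*p,9)[:2].round(1))
k=blobs(f,(0,150,80),(8,255,255),roi); r=cv2.minAreaRect(k); print("knob",r,onz(f,*r[0],42))
k=blobs(g,(0,150,80),(8,255,255),(340,280,365,315)); x,y,w,h=cv2.boundingRect(k); print("knob side",x,y,w,h)
hsv=cv2.cvtColor(f["image"],cv2.COLOR_RGB2HSV); m=cv2.inRange(hsv,(0,0,175),(180,40,255)); mm=np.zeros_like(m); mm[120:300,265:386]=m[120:300,265:386]
cs,_=cv2.findContours(mm,0,2); c=np.vstack([c for c in cs if cv2.contourArea(c)>30]); r=cv2.minAreaRect(c); print("base",r)
for p in cv2.boxPoints(r): print(p,onz(f,*p,5)[:2].round(1))
E
```

```text
hood px ((316.4272155761719, 166.75038146972656), (62.31999969482422, 57.040000915527344), 73.73979187011719)
[280.3232  144.82237] [704.3 331.4]
[335.08163 128.85118] [739.1 218.3]
[352.53122 188.67839] [612.8 181.7]
[297.7728  204.64958] [578.8 293.3]
plate ((331.07342529296875, 216.5780029296875), (41.18653106689453, 35.63113784790039), 73.3007583618164)
[308.0918  201.97249] [588.7 273.2]
[342.2202  191.73396] [611.  202.1]
[354.05505 231.18352] [528.1 177.2]
[319.92664 241.42204] [506.1 247.6]
knob ((387.0000305175781, 212.5), (6.363960266113281, 6.363961219787598), 45.0) [562.21347272 113.07532935  42.        ]
knob side 351 288 8 17
base ((330.84130859375, 191.512451171875), (173.06134033203125, 87.4276351928711), 73.33424377441406)
[264.1478  121.15319] [764.5 369.9]
[347.90292  96.07998] [821.4 190.8]
[397.53482 261.8717 ] [465.6  87.3]
[313.7797  286.94492] [412.4 259.3]
```

View pics/crop.png

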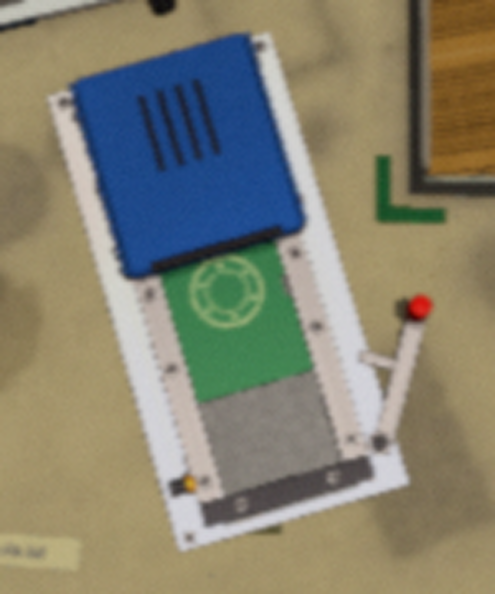

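The crop shows base corners at (50,95), (268,33), (410,482) and (180,549). The stop's inner edge runs (203,502)–(366,457), the plate's front edge (200,403)–(315,372), the pivot is at (380,442) and the knob at (420,307).

```bash
python3 - <<'E'
from h import *
import pickle
f=pickle.load(open("top0.pkl","rb")); g=pickle.load(open("side0.pkl","rb"))
P=lambda u,v,z: onz(f,u/3.3+260-.35,v/3.3+120-.35,z)[:2]
TL,TR,BR,BL=[P(*p,5) for p in((50,95),(268,33),(410,482),(180,549))]
for n,a,b in(("L",TL,BL),("R",TR,BR),("T",TL,TR),("B",BL,BR)): print(n,np.linalg.norm(a-b),np.degrees(np.arctan2(*(a-b)[::-1])))
c=(TL+TR+BL+BR)/4; ux=(TL+TR-BL-BR); ux/=np.linalg.norm(ux); uy=np.array([-ux[1],ux[0]])
print("center",c,"yaw",np.degrees(np.arctan2(ux[1],ux[0])))
h=(P(126,277,31)+P(303,228,31))/2
s=(P(203,502,13)+P(366,457,13))/2
pv=P(380,442,14)
pl=(P(200,403,9)+P(315,372,9))/2
kn=P(420,306,45)
for n,p in(("hood edge 15,0",h),("stop -130,0",s),("pivot -125,-64",pv),("platefront",pl),("knob",kn)): print(n,p.round(1),"rel base centre",((p-c)@ux).round(1),((p-c)@uy).round(1))
# knob by two views
o1,d1=ray(f,420/3.3+260,306/3.3+120); o2,d2=ray(g,354.5,289.5)
t=np.linalg.lstsq(np.c_[d1,-d2],o2-o1,rcond=None)[0]; print(o1+d1*t[0],o2+d2*t[1])
print(proj(g,[*s,13]),proj(g,[*h,31]),proj(g,[*kn,45]))
E
```

```text
L 302.99402932327774 16.73773458634468
R 302.94514216383703 17.30921162785081
T 146.40921654426822 106.72578269389403
B 149.4307890942421 106.75054685488624
center [580.72700315 231.25849708] yaw 17.02345005352886
hood edge 15,0 [596.8 238.5] rel base centre 17.5 2.2
stop -130,0 [457.8 193.9] rel base centre -128.5 0.3
pivot -125,-64 [481.5 134.9] rel base centre -123.0 -63.1
platefront [515.5 210.9] rel base centre -68.3 -0.3
knob [562.  113.6] rel base centre -52.4 -107.0
[561.75236674 112.53441472  42.02122235] [564.18151174 112.30484104  42.46025716]
[286.74370133 286.97552693] [358.97882384 261.54177423] [353.01301753 287.85034956]
```

The fit is consistent: jig origin ≈ (582,233), yaw ≈ 17.0°, slide ≈ 60 mm, and the knob is 83 mm from the pivot at 0.55 rad. Next I'll work out the approach.

```bash
cat >> h.py <<'E'
O=np.array([582.3,232.8]); yaw=np.radians(17.0)
def jig(x,y,z): c,s=np.cos(yaw),np.sin(yaw); return np.array([O[0]+c*x-s*y,O[1]+s*x+c*y,z])
def tojig(p): c,s=np.cos(yaw),np.sin(yaw); d=np.array(p[:2])-O; return np.array([c*d[0]+s*d[1],-s*d[0]+c*d[1]])
def plan(*ws):
    s=readout.get_state(); T=R.from_quat(s["eef_rot"])
    print("now",s["time_s"],s["eef_pos"].round(2),"jig",tojig(s["eef_pos"]).round(2),"F",s["contact_force"].round(2),"gap",s["finger_gap"])
    want=R.from_matrix(np.c_[[np.cos(yaw),np.sin(yaw),0],[np.sin(yaw),-np.cos(yaw),0],[0,0,-1]])
    print("turn",(T.inv()*want).as_rotvec().round(4))
    for w in ws: print(np.round(w,1),"->cm",(T.inv().apply(np.array(w)-s["eef_pos"])/10).round(3))
E
python3 - <<'E'
from h import *
plan([420,-150,240],[500,100,240],jig(-35,0,150),jig(-35,0,40))
E
```

```text
now 0.1 [ 178.52 -546.36  238.87] jig [-613.94 -627.06] F [-0.13  0.07  0.51] gap 1.0003005023536196
turn [-0.001   0.      0.0191]
[ 420 -150  240] ->cm [ 35.264 -30.176  -0.083]
[500 100 240] ->cm [ 50.632 -51.455  -0.062]
[548.8 222.6 150. ] ->cm [ 59.08  -61.581   8.948]
[548.8 222.6  40. ] ->cm [ 59.08  -61.57   19.948]
```

>>> {"method": "play_rows", "body": {
  "increments": [
    [[3, -2.5, 0], [0, 0, 0.019]],
    [[6, -5, 0], [0, 0, 0.019]],
    [[9, -7.5, 0], [0, 0, 0.019]],
    [[12, -10, 0], [0, 0, 0.019]],
    [[15, -12.5, 0], [0, 0, 0.019]],
    [[18, -15, 0], [0, 0, 0.019]],
    [[21, -17.5, 0], [0, 0, 0.019]],
    [[24, -20, 0], [0, 0, 0.019]],
    [[27, -22.5, 0], [0, 0, 0.019]],
    [[30, -25.5, 0], [0, 0, 0.019]],
    [[33, -28, 0], [0, 0, 0.019]],
    [[35, -30, 0], [0, 0, 0.019]]
  ],
  "claw": 1
}}

```text
time_s: 1.1
eef_pos: [419.6, -149.5, 239.2]
eef_rot: [0.989, 0.149, 0.0, -0.0]
contact_force: [1.0, -0.3, 0.2]
finger_gap: -0.0
finger_force: 0.0
```

```bash
python3 - <<'E'
from h import *
plan([500,100,240],jig(-35,0,150),jig(-35,0,40))
E
```

```text
now 1.1 [ 419.57 -149.48  239.21] jig [-267.38 -318.  ] F [ 1.03 -0.34  0.23] gap -0.0004071888955082046
turn [-0.0007 -0.0006  0.0025]
[500 100 240] ->cm [ 15.04  -21.468  -0.056]
[548.8 222.6 150. ] ->cm [ 23.314 -31.735   8.956]
[548.8 222.6  40. ] ->cm [ 23.308 -31.727  19.956]
```

>>> {"method": "play_rows", "body": {
  "increments": [
    [[2, -3, 0], [0, 0, 0]],
    [[4, -6, 0], [0, 0, 0]],
    [[6, -9, 0], [0, 0, 0]],
    [[8, -12, 0], [0, 0, 0]],
    [[10, -15, 0], [0, 0, 0]],
    [[12.5, -18, 0], [0, 0, 0]],
    [[15, -21, 0], [0, 0, 0]],
    [[17, -24, 2], [0, 0, 0]],
    [[19, -27, 4], [0, 0, 0]],
    [[21.5, -29.5, 6], [0, 0, 0]],
    [[23.3, -31.7, 8], [0, 0, 0]],
    [[23.3, -31.7, 9], [0, 0, 0]]
  ]
}}

```text
time_s: 2.1
eef_pos: [547.8, 224.1, 146.2]
eef_rot: [0.989, 0.15, -0.001, -0.001]
contact_force: [-0.9, -0.0, -0.4]
finger_gap: -0.0
finger_force: 0.0
```

>>> {"method": "play_rows", "body": {
  "increments": [
    [[0, 0, 2], [0, 0, 0]],
    [[0, 0, 4], [0, 0, 0]],
    [[0, 0, 6], [0, 0, 0]],
    [[0, 0, 8], [0, 0, 0]],
    [[0, 0, 10], [0, 0, 0]],
    [[0, 0, 11], [0, 0, 0]],
    [[0, 0, 11], [0, 0, 0]],
    [[0, 0, 11], [0, 0, 0]]
  ]
}}

```text
time_s: 2.77
eef_pos: [548.2, 218.6, 39.6]
eef_rot: [0.989, 0.148, -0.0, 0.0]
contact_force: [0.7, -0.5, -0.2]
finger_gap: 0.003
finger_force: 0.0
```

```bash
python3 - <<'E'
from h import *
plan(jig(-35,0,20),jig(-35,0,17))
a,b=grab_frame("top"),grab_frame("side")
A=cv2.resize(a["image"][100:300,240:440],(600,600)[:2]); B=cv2.resize(b["image"][190:340,220:370],(600,600))
cv2.imwrite("pics/app.png",cv2.resize(cv2.cvtColor(np.hstack([A,B]),cv2.COLOR_RGB2BGR),(800,400)))
E
```

```text
now 2.7667 [548.24 218.56  39.59] jig [-36.73  -3.66] F [ 0.72 -0.53 -0.21] gap 0.002835193945730259
turn [-0.      0.0003 -0.    ]
[548.8 222.6  20. ] ->cm [ 0.174 -0.366  1.959]
[548.8 222.6  17. ] ->cm [ 0.174 -0.366  2.259]
```

View pics/app.png

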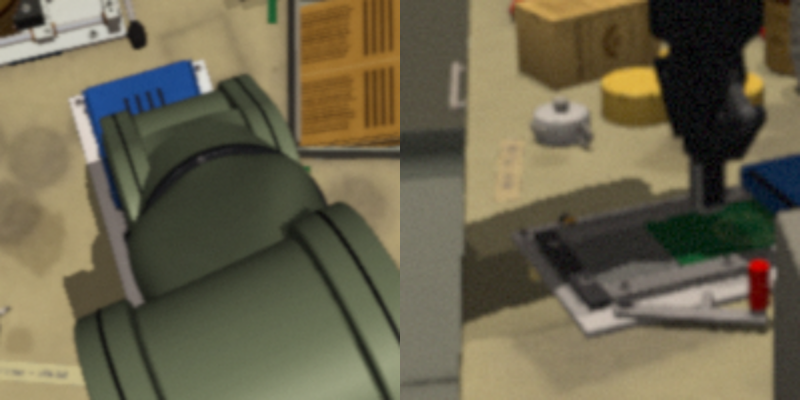

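The side view shows the shut fingers above the green plate, at crop (705,205), mid-channel and clear of the hood, rails and knob. I'll descend, going slowly near contact.

>>> {"method": "play_rows", "body": {
  "increments": [
    [[0, -0.3, 0.5], [0, 0, 0]],
    [[0, -0.3, 1], [0, 0, 0]],
    [[0, -0.3, 1.5], [0, 0, 0]],
    [[0, -0.3, 1.8], [0, 0, 0]],
    [[0, -0.3, 1.9], [0, 0, 0]],
    [[0, -0.3, 1.9], [0, 0, 0]],
    [[0, -0.3, 1.9], [0, 0, 0]]
  ]
}}

```text
time_s: 3.45
eef_pos: [547.4, 221.4, 20.4]
eef_rot: [0.989, 0.148, -0.0, -0.0]
contact_force: [0.5, -0.1, -0.6]
finger_gap: -0.002
finger_force: 0.0
```

>>> {"method": "play_rows", "body": {
  "increments": [
    [[0, 0, 0.05], [0, 0, 0]],
    [[0, 0, 0.1], [0, 0, 0]],
    [[0, 0, 0.15], [0, 0, 0]],
    [[0, 0, 0.15], [0, 0, 0]]
  ]
}}

```text
time_s: 3.78
eef_pos: [547.3, 221.5, 18.8]
eef_rot: [0.989, 0.148, -0.0, -0.0]
contact_force: [0.5, -0.7, -0.3]
finger_gap: -0.004
finger_force: 0.0
```

>>> {"method": "play_rows", "body": {
  "increments": [
    [[0, 0, 0.03], [0, 0, 0]],
    [[0, 0, 0.06], [0, 0, 0]],
    [[0, 0, 0.06], [0, 0, 0]]
  ]
}}

```text
time_s: 4.03
eef_pos: [547.3, 221.5, 18.2]
eef_rot: [0.989, 0.148, -0.0, -0.0]
contact_force: [0.5, -0.1, 0.2]
finger_gap: 0.001
finger_force: 0.0
```

>>> {"method": "play_rows", "body": {
  "increments": [
    [[0, 0, 0.03], [0, 0, 0]],
    [[0, 0, 0.06], [0, 0, 0]],
    [[0, 0, 0.06], [0, 0, 0]]
  ]
}}

```text
time_s: 4.28
eef_pos: [547.3, 221.5, 17.6]
eef_rot: [0.989, 0.148, -0.0, -0.0]
contact_force: [-0.0, -0.0, 0.6]
finger_gap: -0.004
finger_force: 0.0
```

>>> {"method": "play_rows", "body": {
  "increments": [
    [[0, 0, 0.02], [0, 0, 0]],
    [[0, 0, 0.04], [0, 0, 0]],
    [[0, 0, 0.04], [0, 0, 0]]
  ]
}}

```text
time_s: 4.53
eef_pos: [547.3, 221.5, 17.2]
eef_rot: [0.989, 0.148, -0.0, -0.0]
contact_force: [-0.0, -0.6, -0.2]
finger_gap: 0.0
finger_force: 0.0
```

>>> {"method": "play_rows", "body": {
  "increments": [
    [[0, 0, 0.02], [0, 0, 0]],
    [[0, 0, 0.04], [0, 0, 0]],
    [[0, 0, 0.04], [0, 0, 0]]
  ]
}}

```text
time_s: 4.78
eef_pos: [547.3, 221.5, 17.1]
eef_rot: [0.989, 0.148, 0.0, -0.0]
contact_force: [-1.3, -1.0, 5.9]
finger_gap: 0.001
finger_force: 3.0
```

>>> {"method": "play_rows", "body": {
  "increments": [
    [[0, 0, 0.02], [0, 0, 0]],
    [[0, 0, 0.03], [0, 0, 0]],
    [[0, 0, 0.03], [0, 0, 0]]
  ]
}}

```text
time_s: 5.03
eef_pos: [547.4, 221.5, 17.1]
eef_rot: [0.989, 0.148, 0.0, -0.0]
contact_force: [-3.1, -1.6, 11.9]
finger_gap: 0.003
finger_force: 5.9
```

>>> {"method": "play_rows", "body": {
  "increments": [
    [[0, 0, 0.02], [0, 0, 0]],
    [[-0.05, 0, 0.02], [0, 0, 0]],
    [[-0.1, 0, 0.02], [0, 0, 0]],
    [[-0.15, 0, 0.02], [0, 0, 0]],
    [[-0.2, 0, 0.02], [0, 0, 0]],
    [[-0.25, 0, 0.02], [0, 0, 0]],
    [[-0.3, 0, 0.02], [0, 0, 0]]
  ]
}}

```text
time_s: 5.62
eef_pos: [545.6, 221.0, 17.1]
eef_rot: [0.989, 0.148, 0.001, -0.0]
contact_force: [3.6, 0.8, 8.6]
finger_gap: -0.002
finger_force: 4.3
```

```bash
python3 - <<'E'
from h import *
plan()
E
```

```text
now 5.6167 [545.63 221.01  17.09] jig [-38.51  -0.55] F [3.55 0.82 8.61] gap -0.0016606655302940144
turn [-0.0003 -0.0031  0.    ]
```

>>> {"method": "play_rows", "body": {
  "increments": [
    [[-0.05, 0, 0.02], [0, 0, 0]],
    [[-0.1, 0, 0.03], [0, 0, 0]],
    [[-0.15, 0, 0.03], [0, 0, 0]],
    [[-0.2, 0, 0.03], [0, 0, 0]],
    [[-0.25, 0, 0.03], [0, 0, 0]],
    [[-0.3, 0, 0.03], [0, 0, 0]]
  ]
}}

```text
time_s: 6.12
eef_pos: [543.2, 220.3, 17.1]
eef_rot: [0.989, 0.148, 0.002, -0.0]
contact_force: [4.5, 1.7, 11.4]
finger_gap: -0.001
finger_force: 5.9
```

>>> {"method": "play_rows", "body": {
  "increments": [
    [[-0.06, 0, 0.01], [0, 0, 0]],
    [[-0.12, 0, 0.01], [0, 0, 0]],
    [[-0.18, 0, 0.01], [0, 0, 0]],
    [[-0.24, 0, 0.01], [0, 0, 0]],
    [[-0.3, 0, 0.01], [0, 0, 0]],
    [[-0.36, 0, 0.01], [0, 0, 0]]
  ]
}}

```text
time_s: 6.62
eef_pos: [539.9, 219.3, 17.0]
eef_rot: [0.989, 0.148, 0.002, -0.001]
contact_force: [6.2, 1.4, 12.6]
finger_gap: -0.001
finger_force: 6.6
```

```bash
cat >> h.py <<'E'
def front(g):
    "jig x of the plate's front edge from the side view: mean near edge at mid-channel strips"
    hsv=cv2.cvtColor(g["image"],cv2.COLOR_RGB2HSV); m=cv2.inRange(hsv,(45,80,25),(90,255,255))
    v,u=np.nonzero(m); q=np.array([tojig(onz(g,a,b,9)) for a,b in zip(u,v)])
    out=[]
    for y in range(-30,31,10):
        s=q[(abs(q[:,1]-y)<5)&(q[:,0]>-140)&(q[:,0]<20)]
        out.append(round(float(s[:,0].min()),1) if len(s) else None)
    return out
E
python3 - <<'E'
from h import *
import pickle
print(front(pickle.load(open("side0.pkl","rb"))),front(grab_frame("side"))); plan()
E
```

```text
[-69.7, -69.8, -68.3, -68.3, -68.4, -68.5, -68.6] [-76.0, -76.2, -76.3, -76.5, -130.8, -76.8, -76.9]
now 6.6667 [539.82 219.23  17.05] jig [-44.59  -0.56] F [ 4.87  0.32 13.11] gap -0.00492501276840892
turn [-0.0004 -0.0045 -0.    ]
```

The plate follows: its front moved about 8 mm and the tool 7.7 mm. I'll continue.

>>> {"method": "play_rows", "body": {
  "increments": [
    [[-0.08, 0, 0.005], [0, 0, 0]],
    [[-0.16, 0, 0.01], [0, 0, 0]],
    [[-0.24, 0, 0.01], [0, 0, 0]],
    [[-0.32, 0, 0.01], [0, 0, 0]],
    [[-0.4, 0, 0.01], [0, 0, 0]],
    [[-0.48, 0, 0.01], [0, 0, 0]],
    [[-0.56, 0, 0.01], [0, 0, 0]],
    [[-0.64, 0, 0.01], [0, 0, 0]]
  ]
}}

```text
time_s: 7.33
eef_pos: [534.0, 217.4, 17.0]
eef_rot: [0.989, 0.148, 0.002, -0.001]
contact_force: [5.6, 2.1, 14.1]
finger_gap: 0.002
finger_force: 7.3
```

>>> {"method": "play_rows", "body": {
  "increments": [
    [[-0.08, 0, 0], [0, 0, 0]],
    [[-0.16, 0, 0], [0, 0, 0]],
    [[-0.24, 0, 0], [0, 0, 0]],
    [[-0.32, 0, 0], [0, 0, 0]],
    [[-0.4, 0, 0], [0, 0, 0]],
    [[-0.48, 0, 0], [0, 0, 0]],
    [[-0.56, 0, 0], [0, 0, 0]],
    [[-0.64, 0, 0], [0, 0, 0]]
  ]
}}

```text
time_s: 8.0
eef_pos: [527.9, 215.6, 17.1]
eef_rot: [0.989, 0.148, 0.003, -0.001]
contact_force: [6.9, 1.5, 15.1]
finger_gap: 0.004
finger_force: 7.4
```

>>> {"method": "play_rows", "body": {
  "increments": [
    [[-0.08, 0, 0], [0, 0, 0]],
    [[-0.16, 0, 0], [0, 0, 0]],
    [[-0.24, 0, 0], [0, 0, 0]],
    [[-0.32, 0, 0], [0, 0, 0]],
    [[-0.4, 0, 0], [0, 0, 0]],
    [[-0.48, 0, 0], [0, 0, 0]],
    [[-0.56, 0, 0], [0, 0, 0]],
    [[-0.64, 0, 0], [0, 0, 0]],
    [[-0.72, 0, 0], [0, 0, 0]],
    [[-0.8, 0, 0], [0, 0, 0]]
  ]
}}

```text
time_s: 8.83
eef_pos: [520.3, 213.2, 17.0]
eef_rot: [0.989, 0.148, 0.003, -0.001]
contact_force: [6.1, 2.3, 15.0]
finger_gap: -0.001
finger_force: 7.6
```

>>> {"method": "play_rows", "body": {
  "increments": [
    [[-0.08, 0, 0], [0, 0, 0]],
    [[-0.16, 0, 0], [0, 0, 0]],
    [[-0.24, 0, 0], [0, 0, 0]],
    [[-0.32, 0, 0], [0, 0, 0]],
    [[-0.4, 0, 0], [0, 0, 0]],
    [[-0.48, 0, 0], [0, 0, 0]],
    [[-0.56, 0, 0], [0, 0, 0]],
    [[-0.64, 0, 0], [0, 0, 0]],
    [[-0.72, 0, 0], [0, 0, 0]],
    [[-0.8, 0, 0], [0, 0, 0]]
  ]
}}

```text
time_s: 9.67
eef_pos: [512.6, 210.9, 17.0]
eef_rot: [0.989, 0.148, 0.003, -0.001]
contact_force: [6.0, 1.8, 15.6]
finger_gap: 0.002
finger_force: 7.8
```

```bash
python3 - <<'E'
from h import *
print(front(grab_frame("side"))); plan()
E
```

```text
[-104.2, -104.5, -105.0, -105.4, -104.1, -104.7, -104.9]
now 9.7167 [512.53 210.9   17.04] jig [-73.13  -0.55] F [ 5.21  1.33 16.71] gap -0.0011479063046890073
turn [-0.0004 -0.0052 -0.    ]
```

>>> {"method": "play_rows", "body": {
  "increments": [
    [[-0.08, 0, 0], [0, 0, 0]],
    [[-0.16, 0, 0], [0, 0, 0]],
    [[-0.24, 0, 0], [0, 0, 0]],
    [[-0.32, 0, 0], [0, 0, 0]],
    [[-0.4, 0, 0], [0, 0, 0]],
    [[-0.48, 0, 0], [0, 0, 0]],
    [[-0.56, 0, 0], [0, 0, 0]],
    [[-0.64, 0, 0], [0, 0, 0]],
    [[-0.72, 0, 0], [0, 0, 0]],
    [[-0.8, 0, 0], [0, 0, 0]]
  ]
}}

```text
time_s: 10.55
eef_pos: [505.0, 208.6, 17.0]
eef_rot: [0.989, 0.148, 0.003, -0.001]
contact_force: [6.9, 1.3, 15.7]
finger_gap: -0.003
finger_force: 8.1
```

>>> {"method": "play_rows", "body": {
  "increments": [
    [[-0.06, 0, 0.005], [0, 0, 0]],
    [[-0.12, 0, 0.01], [0, 0, 0]],
    [[-0.18, 0, 0.01], [0, 0, 0]],
    [[-0.24, 0, 0.01], [0, 0, 0]],
    [[-0.3, 0, 0.01], [0, 0, 0]],
    [[-0.36, 0, 0.01], [0, 0, 0]],
    [[-0.42, 0, 0.01], [0, 0, 0]]
  ]
}}

```text
time_s: 11.13
eef_pos: [501.6, 207.5, 17.0]
eef_rot: [0.989, 0.148, 0.003, -0.001]
contact_force: [9.6, 2.0, 15.2]
finger_gap: -0.0
finger_force: 7.6
```

>>> {"method": "play_rows", "body": {
  "increments": [
    [[-0.06, 0, 0.01], [0, 0, 0]],
    [[-0.12, 0, 0.01], [0, 0, 0]],
    [[-0.18, 0, 0.01], [0, 0, 0]],
    [[-0.24, 0, 0.01], [0, 0, 0]],
    [[-0.3, 0, 0.01], [0, 0, 0]],
    [[-0.36, 0, 0.01], [0, 0, 0]]
  ]
}}

```text
time_s: 11.63
eef_pos: [498.4, 206.1, 17.0]
eef_rot: [0.989, 0.148, 0.003, -0.0]
contact_force: [10.1, 0.3, 16.7]
finger_gap: 0.004
finger_force: 8.9
```

```bash
python3 - <<'E'
from h import *
print(front(grab_frame("side"))); plan()
E
```

```text
[-119.5, -119.9, -120.7, -119.5, -121.4, -120.7, -119.3]
now 11.6833 [498.27 206.03  17.03] jig [-88.19  -1.03] F [ 9.05 -0.16 19.41] gap -0.0008472082352261076
turn [ 0.0001 -0.0068 -0.0006]
```

>>> {"method": "play_rows", "body": {
  "increments": [
    [[-0.06, 0, 0], [0, 0, 0]],
    [[-0.12, 0, 0], [0, 0, 0]],
    [[-0.18, 0, 0], [0, 0, 0]],
    [[-0.24, 0, 0], [0, 0, 0]],
    [[-0.3, 0, 0], [0, 0, 0]],
    [[-0.36, 0, 0], [0, 0, 0]],
    [[-0.42, 0, 0], [0, 0, 0]],
    [[-0.48, 0, 0], [0, 0, 0]]
  ]
}}

```text
time_s: 12.35
eef_pos: [493.7, 204.5, 17.0]
eef_rot: [0.989, 0.148, 0.003, -0.0]
contact_force: [8.8, -1.0, 19.2]
finger_gap: -0.002
finger_force: 9.5
```

>>> {"method": "play_rows", "body": {
  "increments": [
    [[-0.06, 0, 0], [0, 0, 0]],
    [[-0.12, 0, 0], [0, 0, 0]],
    [[-0.18, 0, 0], [0, 0, 0]],
    [[-0.24, 0, 0], [0, 0, 0]],
    [[-0.3, 0, 0], [0, 0, 0]]
  ]
}}

```text
time_s: 12.77
eef_pos: [490.7, 203.6, 17.0]
eef_rot: [0.989, 0.148, 0.003, -0.0]
contact_force: [8.1, -0.1, 20.7]
finger_gap: -0.0
finger_force: 10.1
```

```bash
python3 - <<'E'
from h import *
print(front(grab_frame("side"))); plan()
E
```

```text
[-128.4, -127.3, -127.9, -127.3, -129.5, -127.0, -127.6]
now 12.8167 [490.51 203.6   17.  ] jig [-96.31  -1.08] F [ 7.96 -0.46 21.36] gap -7.378296754333898e-05
turn [ 0.0002 -0.0061 -0.0005]
```

>>> {"method": "play_rows", "body": {
  "increments": [
    [[-0.04, 0, -0.01], [0, 0, 0]],
    [[-0.08, 0, -0.015], [0, 0, 0]],
    [[-0.12, 0, -0.015], [0, 0, 0]],
    [[-0.16, 0, -0.015], [0, 0, 0]]
  ]
}}

```text
time_s: 13.15
eef_pos: [489.0, 203.3, 17.0]
eef_rot: [0.989, 0.148, 0.003, -0.0]
contact_force: [9.8, 1.1, 16.1]
finger_gap: 0.005
finger_force: 7.9
```

>>> {"method": "play_rows", "body": {
  "increments": [
    [[-0.04, 0, 0], [0, 0, 0]],
    [[-0.08, 0, 0], [0, 0, 0]],
    [[-0.12, 0, 0], [0, 0, 0]],
    [[-0.16, 0, 0], [0, 0, 0]]
  ]
}}

```text
time_s: 13.48
eef_pos: [488.1, 203.1, 17.0]
eef_rot: [0.989, 0.148, 0.004, -0.001]
contact_force: [11.9, 1.4, 14.4]
finger_gap: 0.0
finger_force: 7.1
```

```bash
python3 - <<'E'
from h import *
print(front(grab_frame("side"))); plan()
E
```

```text
[-128.4, -127.6, -126.8, -127.3, -138.6, -128.7, -127.3]
now 13.5333 [488.02 203.15  17.05] jig [-98.82  -0.79] F [10.62  1.85 14.32] gap 0.0001595940110294763
turn [-0.0002 -0.0075 -0.0004]
```

>>> {"method": "play_rows", "body": {
  "increments": [
    [[-0.03, 0, 0.015], [0, 0, 0]],
    [[-0.06, 0, 0.02], [0, 0, 0]],
    [[-0.09, 0, 0.02], [0, 0, 0]],
    [[-0.12, 0, 0.02], [0, 0, 0]],
    [[-0.15, 0, 0.02], [0, 0, 0]]
  ]
}}

```text
time_s: 13.95
eef_pos: [487.1, 202.9, 17.0]
eef_rot: [0.989, 0.148, 0.004, -0.001]
contact_force: [13.5, 2.7, 16.6]
finger_gap: -0.002
finger_force: 8.5
```

```bash
python3 - <<'E'
from h import *
g=grab_frame("side"); print(front(g)); plan()
cv2.imwrite("pics/s1.png",cv2.cvtColor(cv2.resize(g["image"][240:330,250:370],None,fx=6,fy=6,interpolation=cv2.INTER_CUBIC),cv2.COLOR_RGB2BGR))
E
```

```text
[-128.4, -127.6, -128.1, -127.3, -128.1, -127.0, -128.9]
now 14.0 [487.02 202.9   17.02] jig [-99.86  -0.73] F [12.78  2.02 16.31] gap 0.0023388450793068267
turn [-0.0003 -0.0086 -0.0004]
```

View pics/s1.png

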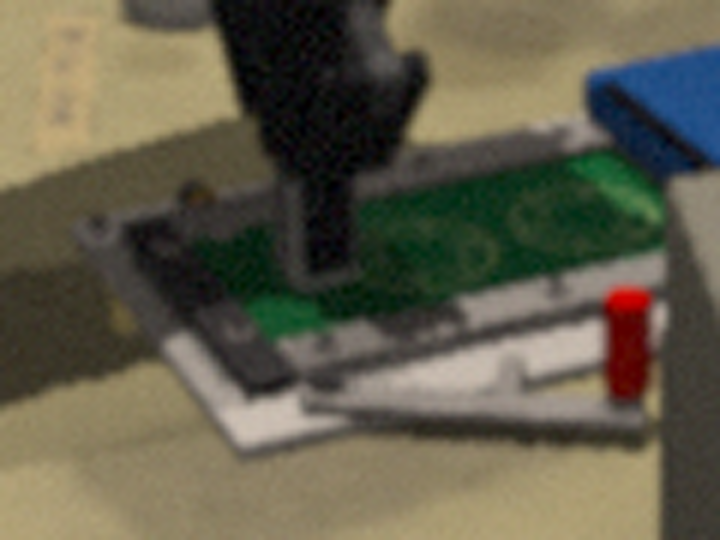

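The plate's front edge is flush with the dark stop bar, the knob is at crop (628,345) and the lever is still open. The tangential force kept rising with no plate motion, so the plate is at the stop. I'll lift off vertically.

>>> {"method": "play_rows", "body": {
  "increments": [
    [[0, 0, -0.05], [0, 0, 0]],
    [[0, 0, -0.2], [0, 0, 0]],
    [[0, 0, -1], [0, 0, 0]],
    [[0, 0, -3], [0, 0, 0]],
    [[0, 0, -5], [0, 0, 0]],
    [[0, 0, -7], [0, 0, 0]],
    [[0, 0, -7], [0, 0, 0]],
    [[0, 0, -7], [0, 0, 0]]
  ]
}}

```text
time_s: 14.67
eef_pos: [483.7, 202.2, 86.6]
eef_rot: [0.989, 0.148, 0.001, -0.0]
contact_force: [-0.4, 0.2, -0.5]
finger_gap: 0.004
finger_force: 0.0
```

```bash
python3 - <<'E'
from h import *
g=grab_frame("side"); print(front(g)); plan(jig(-57,-140,87),jig(-57,-140,37))
E
```

```text
[-128.4, -127.6, -127.9, -125.7, -129.2, -127.0, -127.6]
now 14.7167 [483.37 202.01  85.75] jig [-103.61   -0.52] F [-0.11 -0.18 -0.29] gap -0.0029669010359206233
turn [-0.0002  0.      0.0002]
[568.7  82.3  87. ] ->cm [ 4.659 13.948 -0.128]
[568.7  82.3  37. ] ->cm [ 4.659 13.949  4.872]
```

>>> {"method": "play_rows", "body": {
  "increments": [
    [[1, 3, 0], [0, 0, 0]],
    [[2, 6, 0], [0, 0, 0]],
    [[3, 9, 0], [0, 0, 0]],
    [[4, 12, 0], [0, 0, 0]],
    [[4.6, 14, 0], [0, 0, 0]],
    [[4.6, 14, 0], [0, 0, 0]],
    [[4.6, 14, 1.5], [0, 0, 0]],
    [[4.6, 14, 3], [0, 0, 0]],
    [[4.6, 14, 4.4], [0, 0, 0]],
    [[4.6, 14, 4.8], [0, 0, 0]],
    [[4.6, 14, 4.8], [0, 0, 0]]
  ]
}}

```text
time_s: 15.63
eef_pos: [567.5, 81.7, 36.2]
eef_rot: [0.989, 0.148, -0.001, -0.0]
contact_force: [-0.4, 0.5, -0.7]
finger_gap: 0.002
finger_force: 0.0
```

```bash
python3 - <<'E'
from h import *
g=grab_frame("side"); plan(jig(-57,-130,37),jig(-44,-86,37))
cv2.imwrite("pics/s2.png",cv2.cvtColor(cv2.resize(g["image"][210:360,250:410],None,fx=4,fy=4,interpolation=cv2.INTER_CUBIC),cv2.COLOR_RGB2BGR))
E
```

```text
now 15.6833 [568.03  81.72  37.22] jig [ -57.81 -140.31] F [ 0.16  0.26 -0.49] gap -0.007163769006016458
turn [-0.0003  0.0012  0.0003]
[565.8  91.8  37. ] ->cm [ 0.082 -1.031  0.022]
[565.4 137.7  37. ] ->cm [ 1.383 -5.43   0.022]
```

View pics/s2.png

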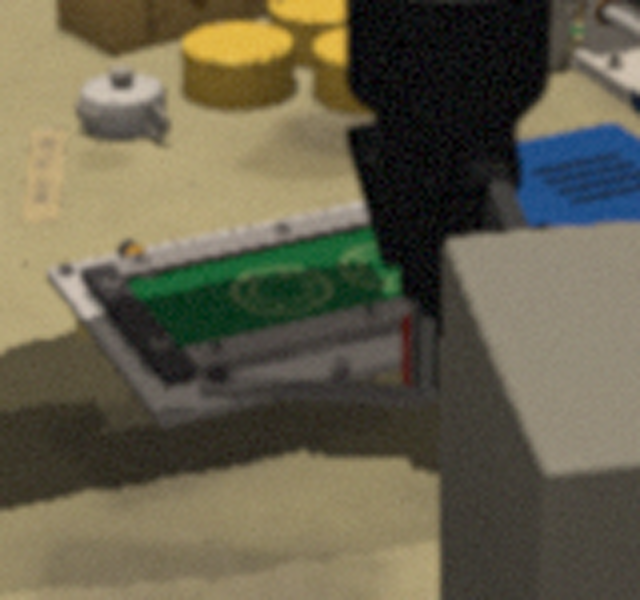

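The fingers stand just outside the red knob (crop (410,350)), and the plate is at the stop. I'll sweep inward along the lever's arc.

>>> {"method": "play_rows", "body": {
  "increments": [
    [[0, -0.4, 0], [0, 0, 0]],
    [[0, -0.8, 0], [0, 0, 0]],
    [[0.1, -1.1, 0], [0, 0, 0]],
    [[0.2, -1.4, 0], [0, 0, 0]],
    [[0.3, -1.7, 0], [0, 0, 0]],
    [[0.4, -2.0, 0], [0, 0, 0]],
    [[0.5, -2.3, 0], [0, 0, 0]],
    [[0.6, -2.6, 0], [0, 0, 0]],
    [[0.7, -2.9, 0], [0, 0, 0]],
    [[0.8, -3.2, 0], [0, 0, 0]]
  ]
}}

```text
time_s: 16.52
eef_pos: [566.7, 114.8, 37.6]
eef_rot: [0.989, 0.148, -0.0, -0.0]
contact_force: [2.7, -0.6, -0.4]
finger_gap: 0.001
finger_force: 0.5
```

>>> {"method": "play_rows", "body": {
  "increments": [
    [[0.1, -0.3, 0], [0, 0, 0]],
    [[0.2, -0.6, 0], [0, 0, 0]],
    [[0.3, -0.9, 0], [0, 0, 0]],
    [[0.4, -1.2, 0], [0, 0, 0]],
    [[0.5, -1.4, 0], [0, 0, 0]],
    [[0.5, -1.4, 0], [0, 0, 0]]
  ]
}}

```text
time_s: 17.02
eef_pos: [567.4, 130.0, 37.6]
eef_rot: [0.989, 0.148, -0.0, -0.0]
contact_force: [-0.3, 0.1, -0.3]
finger_gap: -0.0
finger_force: 0.0
```

```bash
python3 - <<'E'
from h import *
plan(jig(-44,-86,37))
E
```

```text
now 17.0167 [567.4  130.01  37.55] jig [-44.3  -93.94] F [-0.33  0.07 -0.28] gap -0.0004131724789445093
turn [-0.0004 -0.      0.0006]
[565.4 137.7  37. ] ->cm [ 0.031 -0.794  0.055]
```

>>> {"method": "play_rows", "body": {
  "increments": [
    [[0, -0.15, 0], [0, 0, 0]],
    [[0, -0.3, 0], [0, 0, 0]],
    [[0, -0.45, 0], [0, 0, 0]],
    [[0, -0.45, 0], [0, 0, 0]]
  ]
}}

```text
time_s: 17.35
eef_pos: [566.1, 134.0, 37.6]
eef_rot: [0.989, 0.148, 0.0, -0.0]
contact_force: [0.2, 0.3, 0.1]
finger_gap: -0.001
finger_force: 0.1
```

```bash
python3 - <<'E'
from h import *
g=grab_frame("side"); plan(jig(-44,-86,37))
cv2.imwrite("pics/s3.png",cv2.cvtColor(cv2.resize(g["image"][240:360,250:410],None,fx=4,fy=4,interpolation=cv2.INTER_CUBIC),cv2.COLOR_RGB2BGR))
E
```

```text
now 17.4 [566.07 133.81  37.58] jig [-44.46 -89.92] F [ 0.4   0.54 -0.78] gap -0.002469030594224249
turn [-0.0002  0.      0.0002]
[565.4 137.7  37. ] ->cm [ 0.046 -0.392  0.058]
```

View pics/s3.png

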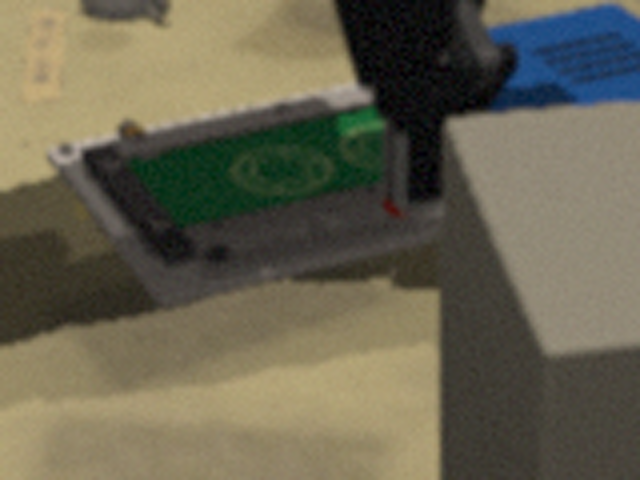

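The lever has swung in and the red knob shows just under the fingertips at crop (393,208). I'll keep going in small steps until the end stop is felt.

>>> {"method": "play_rows", "body": {
  "increments": [
    [[0, -0.1, 0], [0, 0, 0]],
    [[0, -0.2, 0], [0, 0, 0]],
    [[0, -0.2, 0], [0, 0, 0]]
  ]
}}

```text
time_s: 17.65
eef_pos: [565.5, 135.7, 37.6]
eef_rot: [0.989, 0.148, 0.0, -0.0]
contact_force: [-0.6, 1.0, 0.5]
finger_gap: -0.002
finger_force: 0.2
```

>>> {"method": "play_rows", "body": {
  "increments": [
    [[0, -0.05, 0], [0, 0, 0]],
    [[0, -0.1, 0], [0, 0, 0]],
    [[0, -0.1, 0], [0, 0, 0]]
  ]
}}

```text
time_s: 17.9
eef_pos: [565.3, 136.6, 37.6]
eef_rot: [0.989, 0.148, 0.0, -0.0]
contact_force: [-0.4, 0.1, 0.3]
finger_gap: -0.004
finger_force: 0.2
```

>>> {"method": "play_rows", "body": {
  "increments": [
    [[0, -0.05, 0], [0, 0, 0]],
    [[0, -0.1, 0], [0, 0, 0]],
    [[0, -0.1, 0], [0, 0, 0]]
  ]
}}

```text
time_s: 18.15
eef_pos: [565.0, 137.4, 37.6]
eef_rot: [0.989, 0.148, 0.0, 0.0]
contact_force: [0.8, -0.8, 0.3]
finger_gap: 0.0
finger_force: 0.7
```

>>> {"method": "play_rows", "body": {
  "increments": [
    [[0, -0.05, 0], [0, 0, 0]],
    [[0, -0.1, 0], [0, 0, 0]],
    [[0, -0.1, 0], [0, 0, 0]]
  ]
}}

```text
time_s: 18.4
eef_pos: [564.9, 137.8, 37.6]
eef_rot: [0.989, 0.148, 0.0, 0.0]
contact_force: [2.8, -5.1, -0.5]
finger_gap: 0.001
finger_force: 2.8
```

>>> {"method": "play_rows", "body": {
  "increments": [
    [[0, -0.04, 0], [0, 0, 0]],
    [[0, -0.08, 0], [0, 0, 0]],
    [[0, -0.08, 0], [0, 0, 0]]
  ]
}}

```text
time_s: 18.65
eef_pos: [564.9, 138.0, 37.6]
eef_rot: [0.989, 0.147, 0.0, 0.001]
contact_force: [3.0, -8.3, -0.9]
finger_gap: -0.002
finger_force: 4.4
```

```bash
python3 - <<'E'
from h import *
plan()
E
```

```text
now 18.65 [564.85 137.96  37.64] jig [-44.41 -85.59] F [ 2.96 -8.26 -0.85] gap -0.0016052320078311804
turn [ 0.0016 -0.0002 -0.0008]
```

The hard stop is felt at TCP jig y ≈ -85.6, where I predicted full closure. I'll back off and verify with the cameras.

>>> {"method": "play_rows", "body": {
  "increments": [
    [[0, 0.3, 0], [0, 0, 0]],
    [[0, 1, 0], [0, 0, 0]],
    [[0, 2.5, 0], [0, 0, 0]],
    [[0, 4, 0], [0, 0, 0]],
    [[0, 4, -3], [0, 0, 0]],
    [[0, 4, -6], [0, 0, 0]],
    [[0, 4, -9], [0, 0, 0]],
    [[-2, 7, -11], [0, 0, 0]],
    [[-4, 10, -13], [0, 0, 0]],
    [[-6, 13, -15], [0, 0, 0]],
    [[-8, 16, -15], [0, 0, 0]],
    [[-10, 19, -15], [0, 0, 0]]
  ]
}}

```text
time_s: 19.65
eef_pos: [523.9, -73.4, 188.7]
eef_rot: [0.989, 0.148, 0.001, 0.0]
contact_force: [1.6, -0.0, -0.2]
finger_gap: -0.003
finger_force: 0.0
```

>>> {"method": "play_rows", "body": {
  "increments": [
    [[-2, 3, 0], [0, 0, 0]],
    [[-4, 6, 0], [0, 0, 0]],
    [[-5, 9, 0], [0, 0, 0]],
    [[-6, 12, 0], [0, 0, 0]],
    [[-6, 12, 0], [0, 0, 0]],
    [[-6, 12, 0], [0, 0, 0]]
  ]
}}

```text
time_s: 20.15
eef_pos: [501.5, -205.8, 187.4]
eef_rot: [0.989, 0.146, -0.0, -0.0]
contact_force: [0.9, 0.8, -0.7]
finger_gap: 0.0
finger_force: 0.0
```

```bash
python3 - <<'E'
from h import *
plan()
f,g=grab_frame("top"),grab_frame("side"); print(front(g))
hsv=cv2.cvtColor(f["image"],cv2.COLOR_RGB2HSV); m=cv2.inRange(hsv,(0,150,80),(8,255,255)); k=np.zeros_like(m); k[150:290,270:420]=m[150:290,270:420]
c=max(cv2.findContours(k,0,2)[0],key=cv2.contourArea); r=cv2.minAreaRect(c); kp=onz(f,*r[0],43); print("knob",r[0],tojig(kp))
A=cv2.resize(f["image"][120:300,260:420],(533,600),interpolation=cv2.INTER_CUBIC)
cv2.imwrite("pics/t4.png",cv2.cvtColor(A,cv2.COLOR_RGB2BGR))
E
```

```text
now 20.15 [ 501.5  -205.79  187.4 ] jig [-205.5 -395.8] F [ 0.94  0.82 -0.7 ] gap 0.0002055928587018449
turn [-0.0001  0.0003 -0.0028]
[-128.4, -127.6, -128.4, -127.3, -128.1, -128.4, -127.6]
knob (363.7500305175781, 212.75003051757812) [-41.57461724 -63.65445972]
```

View pics/t4.png

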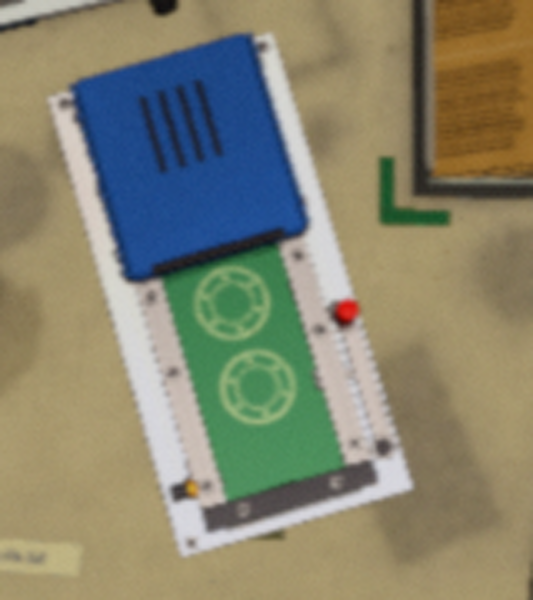

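The picture shows the plate flush with the stop and the lever lying along the right rail. The knob, at crop (346,311), measures (-41.6,-63.7) in jig coordinates against (-41,-64) when closed; a lever stopped short would read y ≤ -68.

```bash
python3 -c "
from h import *
print(finish_job())"
```

```text
the job is handed in; nothing more can be done
None
```

The plate is against the front stop, the lever is fully closed by camera measurement, the arm is clear and the job is handed in at about 20 s; the highest push I read on the plate was about 23 N, under the 25 N limit.

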